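# Strip the spacer bar of the rivet-bin rack into the sorting pan

## Task

Clear the spacer bar that stands in the gap of the bin rack: slide the red stop collar off the bar's free end and lay it in the black sorting pan, then slide the brass spacer sleeve off the bar and lay it in the pan too, both on the pan's floor. Bring the parts out from under the rack's rails, set them down gently instead of dropping them, and leave the funnel, the magnifier and the awl where they are.

Things in the scene. Friction and masses are not known exactly. Their poses are not given: they have to be found in the camera images.
- rack: Olive steel rack of tilting rivet bins, fixed. Origin on the bench, midway along the row, under the front rail; x points from its front (robot side) to its back, y along the row, z up. Bins hang on both sides beyond |y| = 130 mm, out to end posts at |y| = 373 mm, their fronts reaching forward to x = -40 mm at most; the 260 mm gap between them holds the spacer bar.
- bar_end (a point): Free end of the spacer bar, on its axis, at rack x = -70 mm, y = 0, z = 150 mm. A level round steel bar, 16 mm diameter, along the rack's x; its free end points to the robot, its other end is fixed to a post (36 mm wide, 170 mm high, front face at rack x = +115 mm). Axes as the rack's.
- rail_mid (a point): Middle of the front rail, over the bar: rack x = 0, z = 300 mm. Two 12 mm rails run along the rack's y over the bar, 150 mm above its axis, the other at rack x = +75 mm. They bar the way from straight above: lean the tool about 30 degrees back towards the robot, fingers pointing forward and down along the bar. Axes as the rack's.
- collar_center (a point): Centre of the red stop collar (loose, its clamp screw is slack): a plain ring of 60 mm outer diameter, 34 mm long, 28 mm bore, about 0.25 kg. Its own x axis is the ring's axis. It hangs on the bar near the free end, its centre about 6 mm below the bar's axis.
- sleeve_center (a point): Centre of the brass spacer sleeve (loose): a tube of 46 mm outer diameter, 80 mm long, 28 mm bore, about 0.25 kg. Its own x axis is the tube's axis. It hangs on the bar behind the collar (5 to 25 mm between them), its centre about 6 mm below the bar's axis.
- pan: Black steel sorting pan, an open rectangular tray, loose, 1.3 kg, 260 mm along its x, 230 mm along its y, walls 24 mm high and 4 mm thick. Origin at the centre of its underside, inner floor 4 mm above that; x points roughly away from the robot. It lies on the left or on the right in front of the rack.
- funnel_center (a point): Chipped white enamel funnel standing mouth down, 120 mm wide, 115 mm tall; a bystander. Point on its axis at half height.
- magnifier_center (a point): Brass magnifier on a round foot, 76 mm wide, 160 mm tall; a bystander. Point on its stem 60 mm above the bench.
- awl_center (a point): Scratch awl with a wooden handle lying on the bench, about 175 mm long, 26 mm thick; a bystander. Point near its middle; x points along it to the steel tip.

How it is judged:
By the outcome, as a careful person would: the job done as asked, in the order asked, and still so for the second after the job is handed in, with the robot touching nothing.
It also fails if it takes over 61 s, if anything falls off the work surface, if the arm or the gripper's body presses on something with over 40 N, if the wrist force passes 120 N, or if a joint passes its speed limit or range.

## Robot

A 7-joint arm with a two-finger parallel gripper is mounted at the origin on the work surface. World frame = base frame: x ahead of the robot, y to its left, z up, the work surface at z = 0. Lengths are in m, angles in rad, forces in N, time in s.
With the tool pointing down it reaches from about 0.4 to 0.85 m from the base axis. Payload 10.4 kg.
Tool frame: the origin (TCP) lies between the finger pads; the fingertips stand 22 mm ahead of it and the grasp point (between the pads) lies 3 mm ahead of it; z points along the fingers, y is the line along which they close (so a half turn about z gives the same grasp; the last joint's range is limited). The gripper opens to 85 mm and grips with 20 to 120 N. Pads are 22 mm wide; open, the fingers measure 114 mm over their backs; the gripper's body (76 mm by 85 mm) begins 54 mm behind the grasp point. The pads swing forward as they close: fully open they stand 13 mm farther back than shut.
Start: joints at [1.134, 0.332, -0.065, 1.46, 0.022, 1.35, -0.088], TCP at [0.251, -0.572, 0.214] pointing down, gripper open.
Joint ranges: [-2.6, 2.6], [-0.5, 2.12], [-1.47, 1.34], [0.16, 2.42], [-1.27, 4.41], [0.06, 2.06], [-2.6, 2.6]. Speed limits (rad/s): [2.22, 2.22, 2.79, 2.79, 3.14, 3.14, 3.14].

## Interface

Orientations are given as a unit quaternion [x, y, z, w].
In Python, from workcell import manip, camera, ticket, boxes_of, outline_of gives the robot as it stands.
- The arm moves only by the tool carry_out, never from a script. Its argument "deltas" is a list of rows, each a list of 5 numbers: the shift along the tool's x, y, z as a fraction of full scale, then the turn about the tool's z as a fraction of full scale, then the opening, from -1 (shut) to 1 (fully open), so that 0 is half open. In form: [[tx, ty, tz, spin, gripper], ...]. A call has 1 to 20 rows; each row is the pose to reach, as a shift and turn from the pose commanded when the call began, along the tool's axes at that moment; what a row does not reach only later rows make up. Full scale, the value 1, is 150 mm for a shift and 30 degrees for a turn. A row lasts 1/8 s, in which the tool goes at most 62.5 mm and 10.7 degrees, less where a joint would pass 70% of its speed; a pose out of reach is approached as far as the arm can. A call with a number of a shift or a turn outside -1 to 1 is refused whole. A call with a gripper value outside its range is refused whole. The fingers move at their own pace and stop on an object; "force" is the grip in N (left out, the last holds). Time passes only in rows, so rows that repeat a pose let the fingers close. It gives the time, the measured TCP pose, the force, the opening and the grip force at its end, in the units of the state.
- manip.get_obs(): the state, without advancing time (a new reading comes with each control period).
- camera(name): name is "scene" or "top"; returns a dict with "img" (420x560x3 uint8, red, green, blue), "depth" (420x560 float32, m along the optical axis (not along the pixel's ray), 0 where there is no reading), "vertical_fov" (degrees; the focal length in pixels is half the picture's height over the tangent of half this angle, whatever the lens; pixels are square), "cx", "cy" (the principal point, pixels), "R" (3x3) and "t" (3): a world point X has camera coordinates R X + t. Camera axes: x right, y down, z forward; pixel columns grow to the right and rows downward; lengths in m; the calibration is good to about 2 mm. A picture is of the moment at which its call begins.
- ticket.hand_in(): hands the job in; it is judged then, once.
Trained networks look in a picture, given as the dict that the camera call returned (one of the last four; its "shot" number tells which), for a name from the list of things; names that differ only in an ending like _2 or _b are one class to them, and where a whole thing is asked for, a point or a joint stands for the part that bears it (a point fixed in the world has none). Each returns a list of dicts, best first, with "conf" (0 to 1); they miss things now and then, are a little off and sometimes report something else, mostly with a low value. They report only what shows in the picture. A call takes as long as a camera call.
- boxes_of(query, picture): "position" ([x, y, z] in m, in world coordinates, good to about 4 mm: the middle of the surface that is visible of it).
- outline_of(query, picture): "region" (420x560 bool, what is visible of it).
The state is a dict: "clock": time; "joint_pos": joint angles; "joint_velocities": joint speeds; "tau": joint torques, N m; "position": TCP position; "ee_rot": TCP orientation; "ft_force": force on the tool from outside, world axes, zero at the start; "torque": the same for the moment, N m; "grip_width": opening from 0.0 (shut) to 1.0 (fully open); "grasp_force": force on a finger pad.
Only numpy, scipy, OpenCV 4.12 (cv2) and the standard library are available. Lean on these libraries where they do the work, as an engineer would, in place of code of your own. Each camera call takes 0.05 s, during which the arm holds its last target. There are 200 camera calls.

## Working session

There is one attempt and no reset: what is moved stays moved. The work goes in short steps, Python scripts to look and compute and a tool call to move; the robot and the scene stay as the last step left them, time stands still between calls to the robot, and variables do not carry over. Pictures are saved under pics/ and viewed, at most 10 in all, crops included, and the job is handed in when it is done.

Besides the shell and the picture viewer there is one more tool, called after "Request:" as name([rows], argument=value, ...), one row to a line, values as JSON. carry_out: Moves the arm, as the interface text tells. Its arguments: {"type":"object","properties":{"deltas":{"type":"array","items":{"type":"array","items":{"type":"number"}}},"force":{"type":"number"}},"required":["deltas"]}

```bash
mkdir -p pics; ls
cat > h.py <<'E'
import numpy as np, cv2
from workcell import manip, camera, ticket, boxes_of, outline_of
from scipy.spatial.transform import Rotation as R
def pts(c,mask=None):
    f=c["img"].shape[0]/2/np.tan(np.radians(c["vertical_fov"])/2)
    v,u=np.nonzero((c["depth"]>0)&(mask if mask is not None else True))
    d=c["depth"][v,u]
    X=np.c_[(u-c["cx"])/f*d,(v-c["cy"])/f*d,d]
    return (X-c["t"])@c["R"]
def save(c,n): cv2.imwrite("pics/"+n,c["img"][:,:,::-1])
E
python3 - <<'E'
from h import *
np.set_printoptions(precision=3,suppress=True)
o=manip.get_obs(); print(o)
for n in("scene","top"):
    c=camera(n); save(c,n+"1.png"); print(n,"campos",-c["R"].T@c["t"],c["vertical_fov"],c["R"])
    for q in "rack collar_center sleeve_center pan funnel_center magnifier_center awl_center".split():
        b=boxes_of(q,c)
        m=outline_of(q,c)
        print(q,[(np.round(x["position"],3),round(x["conf"],2)) for x in b[:2]])
        if m:
            P=pts(c,m[0]["region"]); print("   ",len(P),np.percentile(P,[2,50,98],axis=0).round(3).tolist())
E
```

```text
pics
{'clock': 0.0, 'joint_pos': array([ 1.134,  0.333, -0.065,  1.461,  0.022,  1.35 , -0.089]), 'joint_velocities': array([-0.   , -0.002,  0.001,  0.   , -0.   ,  0.   , -0.001]), 'tau': array([ -0.   , -62.544,   0.049, -39.162,   0.016,   0.01 ,   0.   ]), 'position': array([ 0.251, -0.572,  0.213]), 'ee_rot': array([ 0.979,  0.205, -0.   , -0.001]), 'ft_force': array([-0.501, -0.08 , -0.752]), 'torque': array([-0.06 ,  0.   ,  0.018]), 'grasp_force': 0.0, 'grip_width': 0.9999620616173828}
scene campos [ 0.826 -0.821  1.43 ] 44.22953946306766 [[ 0.94   0.34  -0.01 ]
 [ 0.286 -0.807 -0.517]
 [-0.184  0.483 -0.856]]
rack [(array([ 0.699, -0.134,  0.304]), 0.6)]
    12930 [[0.592, -0.336, 0.013], [0.702, -0.131, 0.304], [0.8, 0.391, 0.353]]
collar_center [(array([0.578, 0.013, 0.165]), 0.66)]
    253 [[0.531, -0.002, 0.007], [0.58, 0.015, 0.169], [0.597, 0.101, 0.181]]
sleeve_center [(array([0.648, 0.028, 0.165]), 0.6), (array([ 0.448, -0.29 ,  0.005]), 0.32)]
    264 [[0.616, -0.096, 0.155], [0.648, 0.031, 0.168], [0.684, 0.056, 0.333]]
pan [(array([ 0.698, -0.134,  0.302]), 0.63)
[... 893 characters left out ...]
0.569, 0.025, 0.169], [0.588, 0.054, 0.176]]
sleeve_center [(array([0.632, 0.03 , 0.16 ]), 0.81)]
    603 [[0.599, 0.009, 0.0], [0.63, 0.032, 0.163], [0.697, 0.081, 0.305]]
pan [(array([ 0.441, -0.289,  0.002]), 0.82)]
    8766 [[0.32, -0.398, -0.001], [0.442, -0.288, 0.004], [0.57, -0.176, 0.025]]
funnel_center [(array([0.425, 0.272, 0.027]), 0.71)]
    1745 [[0.369, 0.228, 0.001], [0.42, 0.271, 0.028], [0.479, 0.335, 0.114]]
magnifier_center [(array([ 0.382, -0.51 ,  0.016]), 0.93)]
    767 [[0.353, -0.552, -0.001], [0.386, -0.51, 0.014], [0.42, -0.481, 0.158]]
awl_center [(array([ 0.452, -0.002,  0.023]), 0.63)]
    435 [[0.391, -0.014, 0.01], [0.444, 0.001, 0.021], [0.545, 0.015, 0.026]]
```

View pics/scene1.png

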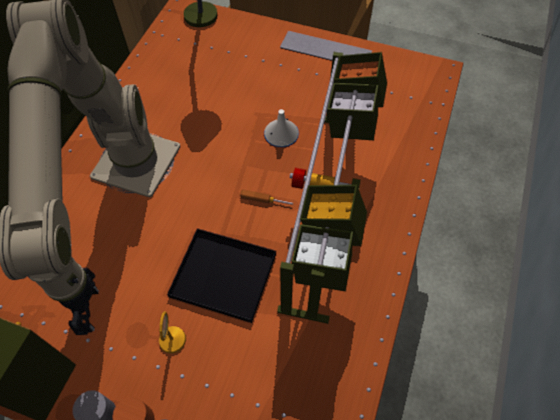

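View pics/top1.png

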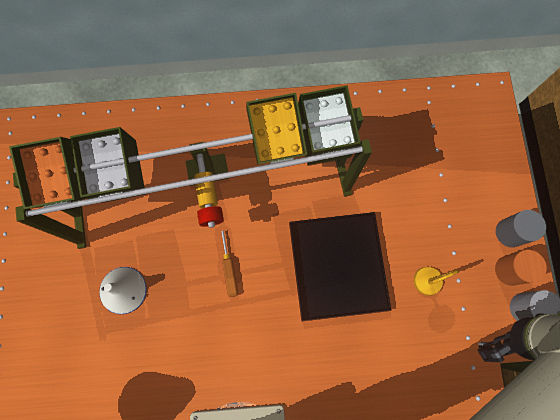

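The scene view shows the red collar at (299,178), the sleeve behind it at (322,181) and the pan at (222,275). In the top view the collar is at (210,216), the sleeve at (205,190), the pan at (342,267), with the awl beneath the bar end at (229,265). Next I measure the rack yaw, the bar and the pan.

Run:
```python
from h import *
np.set_printoptions(precision=4,suppress=True)
A=[]
for n in("scene","top"):
    c=camera(n); P=pts(c); I=c["img"][c["depth"]>0].astype(int)
    s=(abs(P[:,2]-.302)<.006)&(P[:,0]>.5)&(P[:,0]<.9)&(abs(P[:,1])<.4)
    # front rail: robust line x=a+b*y by RANSAC
    Q=P[s]; rng=np.random.default_rng(0); best=[]
    for _ in range(800):
        i,j=rng.choice(len(Q),2,False)
        if abs(Q[i,1]-Q[j,1])<.2: continue
        b=(Q[i,0]-Q[j,0])/(Q[i,1]-Q[j,1]); a=Q[i,0]-b*Q[i,1]
        k=abs(Q[:,0]-a-b*Q[:,1])<.006
        best.append((k.sum(),a,b))
    best.sort(reverse=True); b0=best[0]
    for t in [b0]+[x for x in best if abs(x[1]-b0[1])>.05][:1]:
        print(n,"rail n,a,b",t,"yaw deg",-np.degrees(np.arctan(t[2])))
    r=(I[:,0]>110)&(I[:,1]<40)&(I[:,2]<45)&(P[:,2]>.12)&(P[:,2]<.2)&(abs(P[:,1]-.02)<.1)
    y=(I[:,0]>100)&(I[:,1]>70)&(I[:,2]<80)&(P[:,2]>.13)&(P[:,2]<.2)&(abs(P[:,1]-.03)<.06)&(P[:,0]<.75)
    g=(P[:,2]>.13)&(P[:,2]<.17)&(P[:,0]<.56)&(P[:,0]>.48)&(abs(P[:,1]-.02)<.05)&~r
    for m,nm in((r,"red"),(y,"brass"),(g,"tip")):
        if m.sum(): print(n,nm,m.sum(),np.percentile(P[m],[2,50,98],axis=0))
    m=outline_of("pan",c); m=[x for x in m if abs(x["region"].sum()-9000)<4500][0]["region"]
    q=pts(c,m); q=q[(q[:,2]<.05)&(q[:,0]<.6)]; print("pan",cv2.minAreaRect((q[:,:2]).astype(np.float32)), q[:,2].min())
    A.append(P[r|y])
np.save("a.npy",np.vstack(A))
o=manip.get_obs();print(R.from_quat(o["ee_rot"]).as_matrix())
```

```text
scene rail n,a,b (np.int64(373), np.float64(0.6255389076164867), np.float64(-0.13023513196141173)) yaw deg 7.420159904904524
scene rail n,a,b (np.int64(337), np.float64(0.7045126761143022), np.float64(-0.1763509467700269)) yaw deg 10.001331743055847
scene red 80 [[0.562  0.0151 0.169 ]
 [0.5766 0.0285 0.1756]
 [0.5923 0.0461 0.1838]]
scene brass 163 [[0.0448 0.0175 0.1421]
 [0.6411 0.0304 0.1673]
 [0.6794 0.0764 0.1743]]
scene tip 14 [[0.5517 0.0172 0.1512]
 [0.556  0.0232 0.1584]
 [0.559  0.0299 0.1636]]
pan ((0.44932377338409424, -0.2834954559803009), (0.26297032833099365, 0.23495402932167053), 2.439793586730957) -0.005469134159693778
top rail n,a,b (np.int64(1748), np.float64(0.6175110456638045), np.float64(-0.11730589842190572)) yaw deg 6.690555847969506
top rail n,a,b (np.int64(1363), np.float64(0.6920546094881105), np.float64(-0.12190679239551354)) yaw deg 6.9504492704713865
top red 256 [[0.5553 0.0081 0.1567]
 [0.5709 0.03   0.1711]
 [0.5879 0.053  0.177 ]]
top brass 463 [[0.5975 0.012  0.1442]
 [0.6275 0.0325 0.1635]
 [0.6775 0.0543 0.1691]]
top tip 100 [[ 0.5449 -0.001   0.1323]
 [ 0.5543  0.0235  0.1541]
 [ 0.5597  0.0499  0.167 ]]
pan ((0.44680720567703247, -0.29048091173171997), (0.2646770477294922, 0.2392529845237732), 2.2664012908935547) -0.007930669863768428
[[ 0.9156  0.4021  0.0001]
 [ 0.4021 -0.9156 -0.0001]
 [ 0.      0.0001 -1.    ]]
```

Run:
```python
from h import *
np.set_printoptions(precision=3,suppress=True,linewidth=150)
o=manip.get_obs(); M=R.from_quat(o["ee_rot"]).as_matrix()
for n in("scene","top"):
    c=camera(n); T=(pts(c)-o["position"])@M
    T=T[(abs(T[:,0])<.25)&(abs(T[:,1])<.2)&(T[:,2]<.03)]
    for a in range(-48,3,2):
        k=T[(T[:,2]>=a/100)&(T[:,2]<(a+2)/100)]
        if len(k)>2: print(n,a*10,len(k),"x",k[:,0].min(),k[:,0].max(),"y",k[:,1].min(),k[:,1].max())
from h import camera
c=camera("scene"); save(c,"x.png")
cv2.imwrite("pics/arm.png",cv2.resize(c["img"][180:350,0:150,::-1],None,fx=3.5,fy=3.5))
```

```text
scene -460 860 x -0.04827390646322901 0.02521558558497399 y -0.19995209322254254 -0.12197716118833478
scene -440 1993 x -0.05697706434257844 0.04260579454671985 y -0.1999780037506602 -0.0267984753621314
scene -420 3151 x -0.05107466751325364 0.05435714348807229 y -0.19922605709794425 0.03850958754296087
scene -400 1238 x -0.039875582754885085 0.05680774970262357 y -0.19976881037120525 0.049924905066704266
scene -380 663 x -0.03959297647710773 0.057245770447226854 y -0.15528262947768692 0.05262790735139197
scene -360 362 x -0.03823748971832745 0.05728952743906323 y -0.09747332773311569 0.051565108688041185
scene -340 171 x -0.02236851266470814 0.05589486676178329 y -0.0794487167233104 0.04111628081300088
scene -320 231 x -0.024672102402171985 0.052042582419442575 y -0.03601741378408994 0.04324849952233238
scene -300 228 x -0.018448407464105025 0.046618316891860835 y -0.02485022860342425 0.03942148555492364
scene -280 248 x -0.019389781377948872 0.05060632638475293 y -0.02346003068083499 0.0401961296266507
scene -260 187 x -0.021131403554258823 0.0465210898951576 y -0.02629204242296039
[... 2933 characters left out ...]
697934
top -160 148 x -0.026827406530192156 0.0373807650241103 y -0.04067644192197287 0.01592149801559514
top -140 272 x -0.01255282703139081 0.01864412810414183 y -0.07175487999097564 -0.019732057755749002
top -120 158 x -0.017554631185238076 0.019516348094937463 y -0.07490450852955116 -0.016379760533930234
top -100 189 x -0.0173960352820507 0.016502570488874664 y -0.07648592054439673 0.06744747034372901
top -80 16 x -0.010470451366974285 0.012623064545392502 y -0.0752452261091121 0.06556006688820731
top -60 26 x 0.005979514921769604 0.010888540465955597 y -0.05907872435659633 -0.04403311395525992
top -40 8 x 0.006004612258327904 0.0107293759563818 y -0.05588248094895149 0.04210450288232484
```

View pics/arm.png

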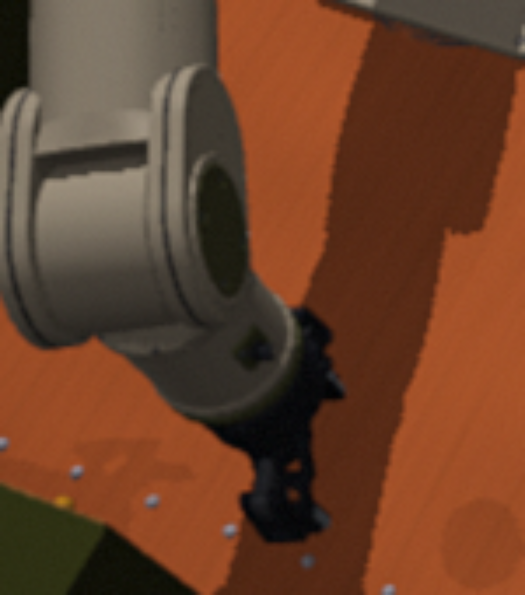

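Request:
carry_out([
  [0, 0, -0.5, 0, 1],
  [0, 0, -0.98, 0, 1],
  [0, 0, -0.98, 0, 1],
], force=60)

```text
clock: 2.22
position: [0.2517, -0.573, 0.3655]
ee_rot: [0.979, 0.205, 0.001, 0.003]
ft_force: [0.8, 0.2, -0.6]
grip_width: 1.002
grasp_force: 0.0
```

Request:
carry_out([
  [0.25, -0.25, 0, 0, 1],
  [0.5, -0.5, 0, 0, 1],
  [0.75, -0.75, 0, 0, 1],
  [1, -1, 0, 0, 1],
])

```text
clock: 2.72
position: [0.3288, -0.3729, 0.361]
ee_rot: [0.979, 0.205, 0.0, 0.0]
ft_force: [1.7, 0.1, 0.7]
grip_width: 1.0
grasp_force: 0.0
```

Request:
carry_out([
  [0.25, -0.25, 0, 0, 1],
  [0.5, -0.5, 0, 0, 1],
  [0.75, -0.75, 0, 0, 1],
  [1, -1, 0, 0, 1],
])

```text
clock: 3.22
position: [0.4057, -0.1752, 0.3611]
ee_rot: [0.979, 0.205, 0.0, 0.0]
ft_force: [0.4, -0.2, -0.6]
grip_width: 1.003
grasp_force: 0.0
```

Request:
carry_out([
  [0.25, -0.25, 0, 0.2, 1],
  [0.5, -0.5, 0, 0.4, 1],
  [0.75, -0.75, 0, 0.56, 1],
  [0.97, -1, 0, 0.56, 1],
  [0.97, -1, 0, 0.56, 1],
])

```text
clock: 3.85
position: [0.4785, 0.0231, 0.361]
ee_rot: [0.998, 0.064, 0.0, -0.001]
ft_force: [0.7, -0.4, 0.2]
grip_width: 1.0
grasp_force: 0.0
```

Request:
carry_out([
  [0, 0.03, 0.4, 0, 1],
  [0, 0.03, 0.8, 0, 1],
  [0, 0.03, 1, 0, 1],
])

```text
clock: 4.22
position: [0.4773, 0.0131, 0.2079]
ee_rot: [0.998, 0.06, -0.002, 0.0]
ft_force: [0.7, 0.2, -0.4]
grip_width: 1.0
grasp_force: 0.0
```

Request:
carry_out([
  [0, 0, 0.3, 0, 1],
  [0, 0, 0.47, 0, 1],
  [0, 0, 0.47, 0, 1],
])

```text
clock: 4.6
position: [0.4776, 0.0135, 0.139]
ee_rot: [0.998, 0.06, -0.002, -0.0]
ft_force: [0.2, 0.4, -0.6]
grip_width: 1.001
grasp_force: 0.0
```

Run:
```python
from h import *
np.set_printoptions(precision=4,suppress=True)
print(manip.get_obs()["position"],manip.get_obs()["joint_pos"])
for n in("scene","top"):
    c=camera(n); 
    if n=="scene": cv2.imwrite("pics/s2.png",cv2.resize(c["img"][80:300,180:420,::-1],None,fx=2.7,fy=2.7))
    P=pts(c); I=c["img"][c["depth"]>0].astype(int)
    r=(I[:,0]>110)&(I[:,1]<40)&(I[:,2]<45)&(P[:,2]>.12)&(P[:,2]<.2)&(abs(P[:,1]-.02)<.1)
    print(n,r.sum(),np.percentile(P[r],[2,50,98],axis=0) if r.sum() else "")
```

```text
[0.4776 0.0135 0.139 ] [ 0.5434  0.1251 -0.7013  1.901   0.0878  1.1495 -1.6414]
scene 91 [[0.5623 0.0135 0.1671]
 [0.5772 0.0273 0.1759]
 [0.592  0.0459 0.1814]]
top 0
```

View pics/s2.png

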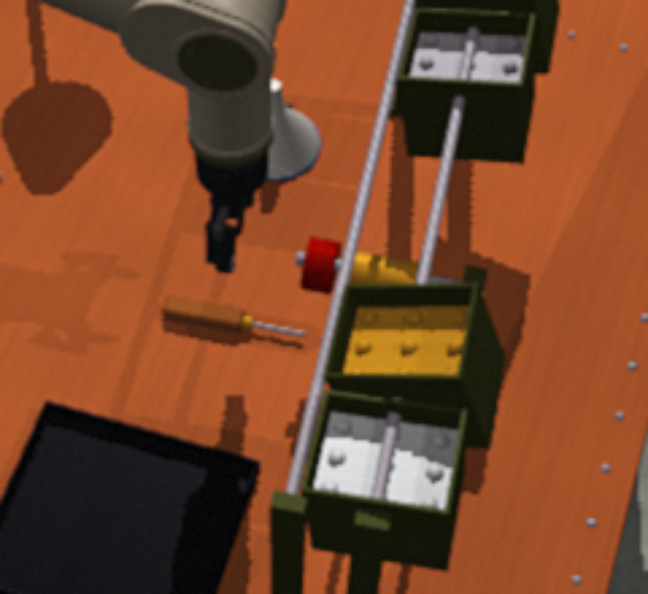

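Request:
carry_out([
  [0, -0.034, -0.03, 0, 1],
  [0.15, -0.034, -0.03, 0, 1],
  [0.3, -0.034, -0.03, 0, 1],
  [0.42, -0.034, -0.03, 0, 1],
  [0.5, -0.034, -0.03, 0, 1],
  [0.55, -0.034, -0.03, 0, 1],
  [0.55, -0.034, -0.03, 0, 1],
])

```text
clock: 5.58
position: [0.5602, 0.0296, 0.145]
ee_rot: [0.998, 0.06, 0.0, -0.0]
ft_force: [0.1, -0.1, 0.4]
grip_width: 0.996
grasp_force: 0.0
```

Request:
carry_out([
  [0, 0, 0, 0, -1],
  [0, 0, 0, 0, -1],
  [0, 0, 0, 0, -1],
  [0, 0, 0, 0, -1],
  [0, 0, 0, 0, -1],
  [0, 0, 0, 0, -1],
], force=60)

```text
clock: 6.32
position: [0.5673, 0.0277, 0.1554]
ee_rot: [0.998, 0.059, 0.009, 0.002]
ft_force: [-7.7, -7.4, 66.9]
grip_width: 0.003
grasp_force: 38.0
```

Request:
carry_out([
  [0, 0, 0, 0, 1],
  [0, 0, 0, 0, 1],
  [0, 0, 0, 0, 1],
  [0, 0, 0, 0, 1],
  [0, 0, 0, 0, 1],
])

```text
clock: 6.95
position: [0.5596, 0.0294, 0.1442]
ee_rot: [0.998, 0.06, -0.001, -0.0]
ft_force: [-0.8, 0.3, 1.0]
grip_width: 1.001
grasp_force: 0.0
```

Run:
```python
from h import *
np.set_printoptions(precision=4,suppress=True)
o=manip.get_obs(); print(o["position"],o["ft_force"],o["grip_width"])
S=[]
for n in("scene","top"):
    c=camera(n)
    S.append(cv2.resize(c["img"][120:260,220:400] if n=="scene" else c["img"][130:270,120:300],None,fx=2.2*2,fy=2.2*2)[:,:,::-1][:,:])
    P=pts(c); I=c["img"][c["depth"]>0].astype(int)
    r=(I[:,0]>110)&(I[:,1]<40)&(I[:,2]<45)&(P[:,2]<.2)&(abs(P[:,1]-.02)<.15)&(P[:,0]>.4)&(P[:,0]<.8)
    print(n,r.sum(),np.percentile(P[r],[2,50,98],axis=0) if r.sum() else "")
cv2.imwrite("pics/s3.png",cv2.resize(np.hstack(S),(800,311)))
```

```text
[0.5596 0.0294 0.1442] [-0.7772  0.3028  0.9902] 1.0012046490891984
scene 27 [[0.583  0.0176 0.1713]
 [0.5897 0.0311 0.1761]
 [0.5948 0.0465 0.1816]]
top 0
```

View pics/s3.png

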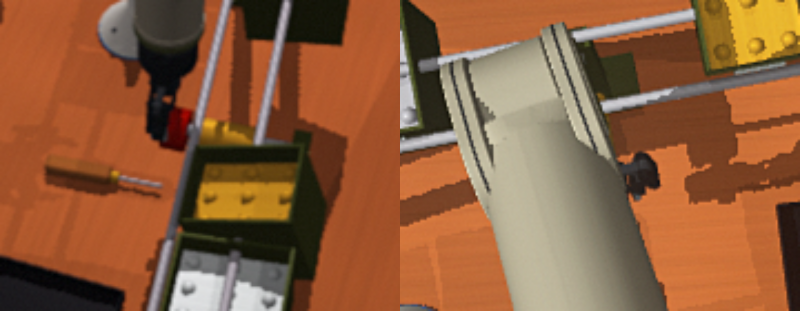

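Left half: the collar is still on the bar at (178,128), with the finger just in front of it at (155,110). The fingers missed it or slipped off, so I'll close in increments to see why, a little deeper and lower.

Request:
carry_out([
  [0, 0, 0.04, 0, 1],
  [0.02, 0, 0.04, 0, 0.5],
  [0.02, 0, 0.04, 0, 0.38],
  [0.02, 0, 0.04, 0, 0.38],
  [0.02, 0, 0.04, 0, 0.38],
], force=30)

```text
clock: 7.68
position: [0.5632, 0.0297, 0.1389]
ee_rot: [0.998, 0.06, 0.0, 0.0]
ft_force: [0.4, 0.0, -0.1]
grip_width: 0.692
grasp_force: 0.1
```

Run:
```python
from h import *
np.set_printoptions(precision=4,suppress=True)
o=manip.get_obs(); print(o["position"],o["ft_force"],o["grip_width"],o["grasp_force"])
M=R.from_quat(o["ee_rot"]).as_matrix()
c=camera("scene"); P=pts(c); I=c["img"][c["depth"]>0].astype(int)
r=(I[:,0]>110)&(I[:,1]<40)&(I[:,2]<45)&(P[:,2]<.2)&(abs(P[:,1]-.02)<.15)&(P[:,0]>.4)&(P[:,0]<.8)
print(r.sum(),np.percentile(P[r],[2,50,98],axis=0))
T=(P-o["position"])@M
k=(I.max(1)<60)&(abs(T[:,0])<.04)&(abs(T[:,1])<.09)&(T[:,2]<.04)&(T[:,2]>-.12)
T=T[k]
for a in range(-12,4):
    q=T[(T[:,2]>=a/100)&(T[:,2]<(a+1)/100)]
    if len(q): print(a*10,len(q),np.percentile(q[:,:2],[3,97],axis=0).round(3).tolist())
cv2.imwrite("pics/s4.png",cv2.resize(c["img"][130:230,240:360,::-1],None,fx=6,fy=6,interpolation=cv2.INTER_CUBIC))
```

```text
[0.5632 0.0297 0.1389] [ 0.3764  0.0044 -0.0879] 0.6919549196675744 0.10642090914188884
18 [[0.5847 0.0238 0.1701]
 [0.59   0.0357 0.1756]
 [0.5945 0.0477 0.1785]]
-120 27 [[-0.013, 0.015], [0.019, 0.065]]
-110 29 [[-0.011, 0.02], [0.019, 0.063]]
-100 32 [[-0.012, 0.021], [0.018, 0.063]]
-90 16 [[-0.005, 0.024], [0.015, 0.06]]
-80 16 [[-0.006, 0.03], [0.016, 0.059]]
-70 1 [[0.014, 0.033], [0.014, 0.033]]
-50 7 [[-0.002, 0.034], [0.014, 0.043]]
-40 13 [[-0.006, -0.01], [0.026, 0.038]]
-30 3 [[0.005, -0.03], [0.031, 0.032]]
-20 15 [[-0.001, 0.018], [0.032, 0.035]]
-10 16 [[-0.0, 0.025], [0.031, 0.032]]
0 4 [[0.009, 0.004], [0.031, 0.028]]
```

View pics/s4.png

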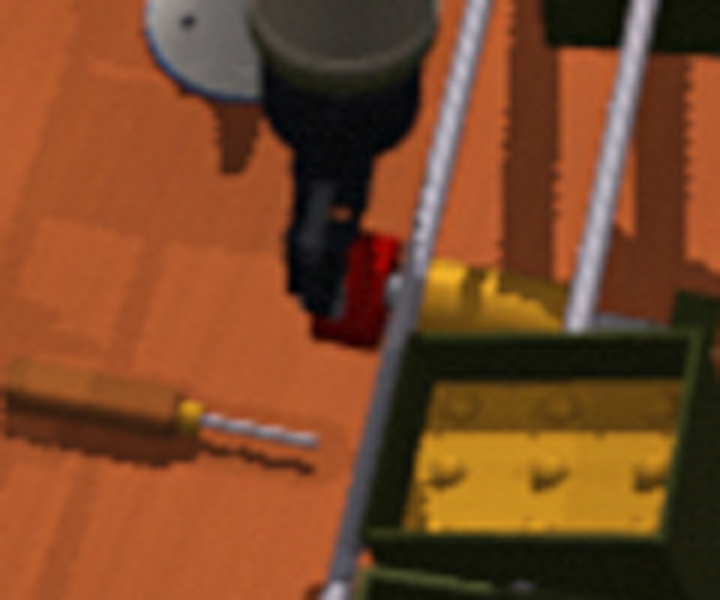

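The finger now lies against the side of the collar at (325,290), with the front part covered, and the opening of 59 mm fits its diameter. I'll close gently.

Request:
carry_out([
  [0, 0, 0, 0, 0.3],
  [0, 0, 0, 0, 0.2],
  [0, 0, 0, 0, 0.2],
  [0, 0, 0, 0, 0.2],
], force=25)

```text
clock: 8.22
position: [0.5637, 0.0275, 0.1392]
ee_rot: [0.998, 0.059, 0.0, 0.001]
ft_force: [1.4, -7.0, 2.7]
grip_width: 0.605
grasp_force: 3.6
```

Run:
```python
from h import *
o=manip.get_obs(); M=R.from_quat(o["ee_rot"]).as_matrix()
c=camera("scene"); f=210/np.tan(np.radians(c["vertical_fov"])/2)
print(np.round(o["position"],4))
for v in range(164,190,2):
    s=f"{v}: "
    for u in range(289,302,3):
        d=float(c["depth"][v,u]); X=(np.array([(u-c["cx"])/f*d,(v-c["cy"])/f*d,d])-c["t"])@c["R"]
        t=(X-o["position"])@M*1000; s+=f"{u}:{t.round().astype(int).tolist()} {c['img'][v,u].tolist()} | "
    print(s)
```

```text
[0.5637 0.0275 0.1392]
164: 289:[-12, 23, -99] [16, 10, 12] | 292:[1, 43, -130] [37, 37, 40] | 295:[8, 38, -126] [15, 15, 18] | 298:[13, 18, -101] [9, 7, 11] | 301:[14, -30, -37] [112, 56, 33] | 
166: 289:[-11, 27, -96] [13, 9, 8] | 292:[2, 48, -128] [39, 40, 43] | 295:[5, 18, -89] [9, 10, 13] | 298:[14, 18, -91] [10, 11, 13] | 301:[14, -33, -23] [132, 65, 32] | 
168: 289:[-4, 57, -129] [9, 10, 13] | 292:[3, 54, -127] [36, 37, 40] | 295:[7, 26, -90] [11, 13, 15] | 298:[15, 26, -92] [12, 15, 17] | 301:[17, -16, -36] [93, 27, 12] | 
170: 289:[-4, 61, -125] [22, 25, 29] | 292:[5, 64, -132] [42, 43, 45] | 295:[13, 59, -128] [14, 12, 17] | 298:[16, 30, -88] [29, 16, 17] | 301:[19, -8, -38] [71, 7, 9] | 
172: 289:[-3, 63, -118] [9, 12, 16] | 292:[6, 64, -123] [29, 28, 31] | 295:[14, 62, -123] [12, 15, 15] | 298:[16, 27, -75] [63, 6, 2] | 301:[20, 0, -39] [70, 5, 3] | 
174: 289:[-4, 60, -105] [0, 6, 10] | 292:[4, 56, -101] [13, 16, 18] | 295:[14, 63, -114] [8, 7, 8] | 298:[17, 32, -72] [67, 8, 9] | 301:[21, 5, -36] [69, 4, 3] | 
176: 289:[-4, 60, -94] [0, 4, 10] | 292:[5, 58, -94] [11, 12, 
[... 419 characters left out ...]
 [73, 5, 1] | 
182: 289:[-30, -73, 135] [183, 93, 44] | 292:[-1, 26, -16] [56, 15, 8] | 295:[9, 31, -27] [40, 26, 27] | 298:[17, 24, -20] [66, 5, 4] | 301:[26, 24, -23] [74, 5, 2] | 
184: 289:[-28, -64, 133] [179, 90, 45] | 292:[-1, 25, -4] [56, 10, 5] | 295:[8, 25, -8] [53, 0, 2] | 298:[17, 24, -9] [60, 3, 2] | 301:[26, 25, -14] [63, 1, 0] | 
186: 289:[-26, -55, 131] [177, 90, 42] | 292:[-17, -63, 139] [160, 76, 40] | 295:[-8, -64, 138] [112, 47, 25] | 298:[18, 26, -1] [54, 13, 3] | 301:[27, 26, -4] [47, 0, 0] | 
188: 289:[-25, -51, 137] [177, 89, 46] | 292:[-15, -53, 136] [183, 92, 45] | 295:[-6, -56, 137] [183, 91, 47] | 298:[4, -59, 139] [182, 91, 46] | 301:[14, -56, 132] [153, 73, 35] |
```

Depth on the finger column shows the real fingertips about 28 mm behind the reported TCP (not 22 mm ahead), so the grasp was some 40 mm too high. That matches the fingers slipping over the top of the collar, so I'll go lower.

Request:
carry_out([
  [-0.02, 0, 0, 0, 1],
  [-0.025, 0, 0, 0, 1],
  [-0.025, 0, 0, 0, 1],
  [-0.025, 0, 0.1, 0, 1],
  [-0.025, 0, 0.2, 0, 1],
  [-0.025, 0, 0.27, 0, 1],
  [-0.025, 0, 0.27, 0, 1],
])

```text
clock: 9.15
position: [0.5586, 0.0293, 0.097]
ee_rot: [0.998, 0.06, -0.001, -0.0]
ft_force: [-0.0, 0.4, 0.2]
grip_width: 1.0
grasp_force: 0.0
```

Request:
carry_out([
  [0, 0, 0, 0, 0.4],
  [0, 0, 0, 0, 0.3],
  [0, 0, 0, 0, 0.2],
  [0, 0, 0, 0, 0.1],
  [0, 0, 0, 0, 0.1],
], force=30)

```text
clock: 9.78
position: [0.5597, 0.0286, 0.0987]
ee_rot: [0.998, 0.06, 0.0, 0.0]
ft_force: [-0.3, -5.5, 2.5]
grip_width: 0.692
grasp_force: 32.4
```

Request:
carry_out([
  [0, 0, 0, 0, -0.2],
  [0, 0, -0.03, 0, -0.2],
  [-0.1, 0, -0.03, 0, -0.2],
  [-0.2, 0, -0.03, 0, -0.2],
  [-0.35, 0, -0.03, 0, -0.2],
  [-0.5, 0, -0.03, 0, -0.2],
  [-0.65, 0, -0.03, 0, -0.2],
  [-0.65, 0, -0.03, 0, -0.2],
], force=60)

```text
clock: 10.78
position: [0.4613, 0.018, 0.1027]
ee_rot: [0.998, 0.061, -0.0, 0.0]
ft_force: [0.3, 0.3, -1.9]
grip_width: 0.677
grasp_force: 64.7
```

Run:
```python
from h import *
np.set_printoptions(precision=4,suppress=True)
o=manip.get_obs(); print(o["position"],o["ft_force"],o["grip_width"],o["grasp_force"],o["joint_pos"])
c=camera("scene"); P=pts(c); I=c["img"][c["depth"]>0].astype(int)
for nm,r in(("red",(I[:,0]>55)&(I[:,1]<30)&(I[:,2]<35)&(P[:,2]>.09)&(P[:,2]<.2)&(abs(P[:,1]-.02)<.15)&(P[:,0]>.4)&(P[:,0]<.8)),):
    print(nm,r.sum(),np.percentile(P[r],[3,50,97],axis=0))
cv2.imwrite("pics/s5.png",cv2.resize(c["img"][110:250,200:380,::-1],None,fx=4.2,fy=4.2))
```

```text
[0.4613 0.018  0.1027] [ 0.2626  0.289  -1.8679] 0.677132003517125 64.74292541854084 [ 0.5514  0.1317 -0.7217  1.9798  0.0999  1.0655 -1.6639]
red 135 [[ 0.4792 -0.0058  0.1403]
 [ 0.4905  0.0108  0.1766]
 [ 0.4994  0.0382  0.1873]]
```

View pics/s5.png

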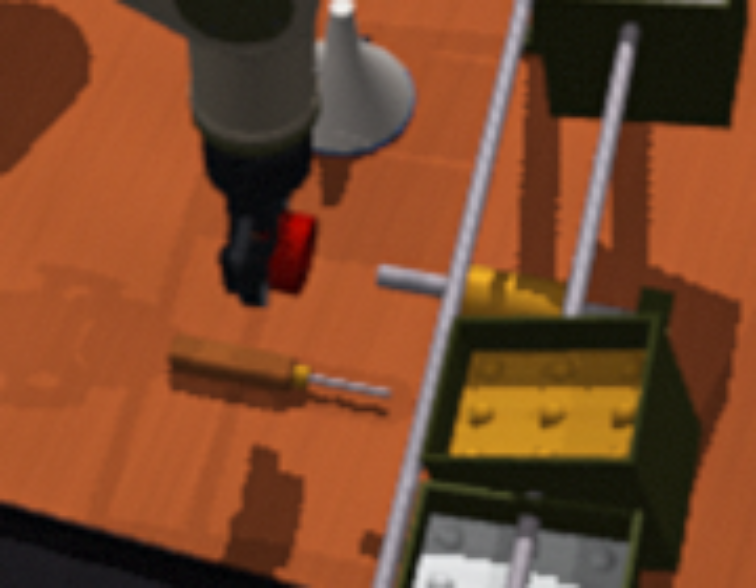

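The collar is off the bar and held in the gripper at (290,255); the bare bar end is at (385,275). Carrying it to the pan.

Request:
carry_out([
  [-0.05, 0.15, 0, 0, -0.2],
  [-0.15, 0.38, 0, 0, -0.2],
  [-0.28, 0.6, 0, 0, -0.2],
  [-0.38, 0.83, 0, 0, -0.2],
  [-0.45, 1, 0, 0, -0.2],
])

```text
clock: 11.45
position: [0.4139, -0.1406, 0.1029]
ee_rot: [0.998, 0.06, 0.0, -0.0]
ft_force: [-0.6, -0.2, -2.7]
grip_width: 0.681
grasp_force: 64.8
```

Request:
carry_out([
  [-0.12, 0.25, 0, 0, -0.2],
  [-0.25, 0.5, 0, 0, -0.2],
  [-0.35, 0.75, 0, 0, -0.2],
  [-0.42, 0.92, 0, 0, -0.2],
  [-0.45, 1, 0, 0, -0.2],
  [-0.45, 1, 0, 0, -0.2],
])

```text
clock: 12.2
position: [0.3651, -0.2964, 0.1026]
ee_rot: [0.998, 0.06, 0.0, -0.0]
ft_force: [-0.1, -1.0, -2.3]
grip_width: 0.681
grasp_force: 64.8
```

Request:
carry_out([
  [0, 0.05, 0.1, 0, -0.2],
  [0, 0.09, 0.25, 0, -0.2],
  [0, 0.09, 0.4, 0, -0.2],
  [0, 0.09, 0.5, 0, -0.2],
  [0, 0.09, 0.58, 0, -0.2],
  [0, 0.09, 0.63, 0, -0.2],
  [0, 0.09, 0.63, 0, -0.2],
])

```text
clock: 13.08
position: [0.3663, -0.3097, 0.0081]
ee_rot: [0.998, 0.06, -0.0, -0.0]
ft_force: [0.7, -0.3, -1.9]
grip_width: 0.679
grasp_force: 64.8
```

Run:
```python
from h import *
np.set_printoptions(precision=4,suppress=True)
o=manip.get_obs(); print(o["position"],o["ft_force"],o["grip_width"],o["grasp_force"],o["joint_pos"])
M=R.from_quat(o["ee_rot"]).as_matrix()
for n in("scene","top"):
    c=camera(n); P=pts(c); I=c["img"][c["depth"]>0].astype(int)
    r=(I[:,0]>50)&(I[:,1]<.35*I[:,0])&(I[:,2]<.35*I[:,0])&(P[:,2]<.12)&(np.hypot(P[:,0]-.385,P[:,1]+.31)<.09)
    print(n,r.sum(),np.percentile(P[r],[3,50,97],axis=0) if r.sum() else "")
```

```text
[ 0.3663 -0.3097  0.0081] [ 0.6899 -0.2723 -1.91  ] 0.6793071456798726 64.80813200469129 [ 0.9522  0.2748 -0.379   2.0275  0.1325  0.8625 -0.9504]
scene 191 [[ 0.381  -0.3328  0.0443]
 [ 0.3953 -0.3099  0.0813]
 [ 0.4042 -0.2824  0.0903]]
top 45 [[ 0.3809 -0.2976  0.0052]
 [ 0.3904 -0.2819  0.0706]
 [ 0.4025 -0.2761  0.0804]]
```

Request:
carry_out([
  [0, 0, 0.05, 0, -0.2],
  [0, 0, 0.09, 0, -0.2],
  [0, 0, 0.1, 0, -0.2],
  [0, 0, 0.1, 0, -0.2],
])

```text
clock: 13.68
position: [0.3663, -0.3098, -0.0068]
ee_rot: [0.998, 0.06, -0.0, -0.0]
ft_force: [0.2, -0.1, -2.8]
grip_width: 0.681
grasp_force: 64.8
```

Request:
carry_out([
  [0, 0, 0.015, 0, -0.2],
  [0, 0, 0.015, 0, -0.2],
])

```text
clock: 13.92
position: [0.3662, -0.3099, -0.009]
ee_rot: [0.998, 0.06, -0.0, 0.0]
ft_force: [0.1, 0.3, -1.8]
grip_width: 0.679
grasp_force: 64.8
```

Request:
carry_out([
  [0, 0, 0.013, 0, -0.2],
  [0, 0, 0.013, 0, -0.2],
])

```text
clock: 14.18
position: [0.3662, -0.3098, -0.011]
ee_rot: [0.998, 0.06, -0.0, -0.0]
ft_force: [0.3, -0.1, -2.6]
grip_width: 0.678
grasp_force: 64.8
```

Request:
carry_out([
  [0, 0, 0.012, 0, -0.2],
  [0, 0, 0.012, 0, -0.2],
])

```text
clock: 14.42
position: [0.3663, -0.3099, -0.0127]
ee_rot: [0.998, 0.06, 0.0, 0.0]
ft_force: [0.5, -0.2, -2.8]
grip_width: 0.678
grasp_force: 64.8
```

Request:
carry_out([
  [0, 0, 0.012, 0, -0.2],
  [0, 0, 0.012, 0, -0.2],
])

```text
clock: 14.68
position: [0.3662, -0.3101, -0.0136]
ee_rot: [0.998, 0.06, -0.0, 0.0]
ft_force: [-6.1, 3.6, 14.9]
grip_width: 0.684
grasp_force: 65.8
```

Touchdown; releasing slowly.

Request:
carry_out([
  [0, 0, -0.005, 0, 0.3],
  [0, 0, -0.005, 0, 0.42],
  [0, 0, -0.005, 0, 0.5],
  [0, 0, -0.005, 0, 0.7],
  [0, 0, -0.005, 0, 1],
  [0, 0, -0.005, 0, 1],
  [0, 0, -0.005, 0, 1],
])

```text
clock: 15.55
position: [0.3663, -0.3099, -0.0137]
ee_rot: [0.998, 0.06, 0.0, 0.0]
ft_force: [0.2, 0.5, -0.1]
grip_width: 1.0
grasp_force: 0.0
```

Request:
carry_out([
  [0, 0, -0.1, 0, 1],
  [0, 0, -0.3, 0, 1],
  [0, 0, -0.6, 0, 1],
  [0, 0, -0.9, 0, 1],
  [0, 0, -0.9, 0, 1],
])

```text
clock: 16.18
position: [0.3682, -0.3113, 0.1257]
ee_rot: [0.998, 0.06, 0.002, 0.003]
ft_force: [-0.2, -0.6, -1.0]
grip_width: 1.001
grasp_force: 0.0
```

Run:
```python
from h import *
np.set_printoptions(precision=4,suppress=True)
o=manip.get_obs(); print(o["position"],o["ft_force"],o["grip_width"])
for n in("scene","top"):
    c=camera(n); P=pts(c); I=c["img"][c["depth"]>0].astype(int)
    r=(I[:,0]>50)&(I[:,1]<.35*I[:,0])&(I[:,2]<.35*I[:,0])&(P[:,2]<.12)&(np.hypot(P[:,0]-.385,P[:,1]+.31)<.12)
    print(n,r.sum(),np.percentile(P[r],[3,50,97],axis=0) if r.sum() else "")
    y=(I[:,0]>100)&(I[:,1]>70)&(I[:,2]<80)&(P[:,2]>.13)&(P[:,2]<.2)&(abs(P[:,1]-.03)<.05)&(P[:,0]>.5)&(P[:,0]<.75)
    print("brass",y.sum(),np.percentile(P[y],[2,50,98],axis=0))
```

```text
[ 0.3682 -0.3113  0.1257] [-0.2074 -0.58   -1.0407] 1.0011069517862694
scene 264 [[ 0.35   -0.3286  0.0095]
 [ 0.3876 -0.3059  0.0584]
 [ 0.403  -0.2757  0.068 ]]
brass 149 [[0.6164 0.0187 0.1591]
 [0.6436 0.03   0.1669]
 [0.6809 0.0537 0.1742]]
top 75 [[ 0.3827 -0.3067  0.0032]
 [ 0.3909 -0.2858  0.057 ]
 [ 0.4005 -0.2722  0.0648]]
brass 453 [[0.5967 0.0134 0.1435]
 [0.6272 0.0322 0.1634]
 [0.678  0.054  0.1691]]
```

The collar lies in the pan (top at 64 mm, as it should). A vertical tool cannot grip the sleeve's front end without hitting the rail. So I'll turn the gripper 90°, reach one finger under the rail beside the sleeve, and drag it forward by side friction.

Request:
carry_out([
  [0.2, -0.2, 0, -0.2, 1],
  [0.45, -0.45, 0, -0.5, 1],
  [0.75, -0.75, 0, -0.8, 1],
  [0.99, -1, 0, -1, 1],
  [0.99, -1, 0, -1, 1],
])

```text
clock: 16.9
position: [0.497, -0.1382, 0.1204]
ee_rot: [0.947, 0.321, 0.0, -0.001]
ft_force: [-0.2, -0.9, -1.4]
grip_width: 1.002
grasp_force: 0.0
```

Request:
carry_out([
  [0.12, -0.2, 0, -0.3, 1],
  [0.25, -0.4, 0, -0.6, 1],
  [0.346, -0.6, 0, -1, 1],
  [0.346, -0.6, 0, -1, 1],
])

```text
clock: 17.4
position: [0.482, -0.0381, 0.1206]
ee_rot: [0.833, 0.553, -0.001, -0.001]
ft_force: [1.5, -0.7, -0.8]
grip_width: 0.999
grasp_force: 0.0
```

Request:
carry_out([
  [0, 0, 0, -0.33, 1],
  [0, 0, 0.15, -0.66, 1],
  [0, 0, 0.27, -1, 1],
  [0, 0, 0.27, -1, 1],
])

```text
clock: 17.9
position: [0.4816, -0.0411, 0.0792]
ee_rot: [0.665, 0.747, -0.001, -0.002]
ft_force: [0.0, -0.1, 0.1]
grip_width: 0.999
grasp_force: 0.0
```

Request:
carry_out([
  [0, 0.12, 0, 0, 1],
  [0, 0.27, 0, 0, 1],
  [0, 0.42, 0, 0, 1],
  [0, 0.53, 0, 0, 1],
  [0, 0.58, 0, 0, 1],
  [0, 0.58, 0, 0, 1],
])

```text
clock: 18.65
position: [0.5695, -0.0297, 0.0809]
ee_rot: [0.664, 0.748, -0.0, -0.0]
ft_force: [-0.5, -0.6, -0.8]
grip_width: 1.001
grasp_force: 0.0
```

Run:
```python
from h import *
np.set_printoptions(precision=4,suppress=True)
o=manip.get_obs(); p=o["position"]; M=R.from_quat(o["ee_rot"]).as_matrix()
u=np.array([.9925,.122]);v=np.array([-.122,.9925]);d=p[:2]-[.617,.0355]; print("rack",d@u,d@v,p,o["ft_force"])
c=camera("scene"); P=pts(c); I=c["img"][c["depth"]>0].astype(int); T=(P-p)@M
k=(I.max(1)<60)&(abs(T[:,0])<.03)&(T[:,1]>.03)&(T[:,1]<.09)
for a in range(-14,2):
    q=T[k&(T[:,2]>=a/100)&(T[:,2]<(a+1)/100)]
    if len(q): print(a*10,len(q),np.percentile(q[:,:2],[3,97],axis=0).round(3).tolist())
cv2.imwrite("pics/s6.png",cv2.resize(c["img"][110:250,200:380,::-1],None,fx=4.2,fy=4.2))
```

```text
rack -0.0551096323649736 -0.05896180700761603 [ 0.5695 -0.0297  0.0809] [-0.5061 -0.6285 -0.8445]
-140 27 [[-0.008, 0.035], [0.01, 0.071]]
-130 11 [[-0.015, 0.032], [0.004, 0.068]]
-120 7 [[-0.014, 0.031], [-0.005, 0.037]]
-110 7 [[-0.016, 0.033], [-0.008, 0.038]]
-100 7 [[-0.014, 0.031], [0.007, 0.038]]
```

View pics/s6.png

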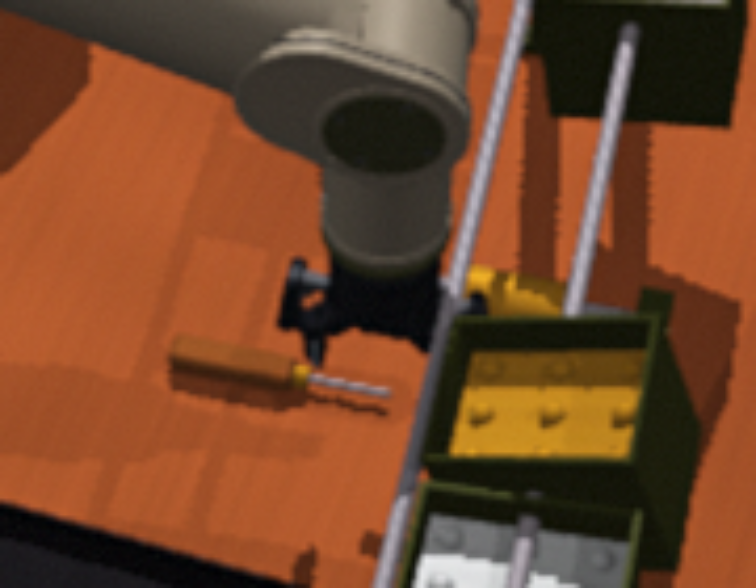

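The far knuckle is under the rail at (475,300), beside the sleeve, with no contact. Now I push sideways in small steps until the force builds.

Request:
carry_out([
  [0.05, 0, 0, 0, 1],
  [0.1, 0, 0, 0, 1],
  [0.14, 0, 0, 0, 1],
  [0.17, 0, 0, 0, 1],
  [0.17, 0, 0, 0, 1],
])

```text
clock: 19.32
position: [0.5665, -0.0054, 0.0809]
ee_rot: [0.664, 0.748, -0.001, 0.001]
ft_force: [-0.3, -4.6, 1.6]
grip_width: 0.998
grasp_force: 0.0
```

Request:
carry_out([
  [0.02, 0, 0, 0, 1],
  [0.03, 0, 0, 0, 1],
  [0.03, 0, 0, 0, 1],
])

```text
clock: 19.7
position: [0.5664, -0.005, 0.0809]
ee_rot: [0.666, 0.746, -0.002, 0.002]
ft_force: [0.2, -16.3, 3.3]
grip_width: 0.997
grasp_force: 0.0
```

Request:
carry_out([
  [0.02, 0, 0, 0, 1],
  [0.02, 0, 0, 0, 1],
])

```text
clock: 19.95
position: [0.5663, -0.0048, 0.081]
ee_rot: [0.667, 0.745, -0.003, 0.003]
ft_force: [0.7, -24.1, 4.2]
grip_width: 0.996
grasp_force: 0.0
```

Request:
carry_out([
  [0, -0.03, 0, 0, 1],
  [0, -0.06, 0, 0, 1],
  [0, -0.09, 0, 0, 1],
  [0, -0.12, 0, 0, 1],
  [0, -0.15, 0, 0, 1],
  [0, -0.18, 0, 0, 1],
])

```text
clock: 20.7
position: [0.5407, -0.0043, 0.082]
ee_rot: [0.665, 0.746, -0.0, 0.003]
ft_force: [5.2, -13.7, 5.8]
grip_width: 1.0
grasp_force: 0.0
```

```bash
cat > b.py <<'E'
from h import *
np.set_printoptions(precision=4,suppress=True)
o=manip.get_obs(); print(o["position"],o["ft_force"])
for n in("scene","top"):
    c=camera(n); P=pts(c); I=c["img"][c["depth"]>0].astype(int)
    y=(I[:,0]>100)&(I[:,1]>70)&(I[:,2]<80)&(P[:,2]>.13)&(P[:,2]<.2)&(abs(P[:,1]-.03)<.05)&(P[:,0]>.45)&(P[:,0]<.75)
    print(n,"brass",y.sum(),np.percentile(P[y],[2,50,98],axis=0) if y.sum() else "")
E
python3 b.py
```

```text
[ 0.5407 -0.0043  0.082 ] [  5.1931 -13.6682   5.8031]
scene brass 191 [[0.616  0.0198 0.1611]
 [0.6452 0.0325 0.1685]
 [0.6802 0.0547 0.1756]]
top brass 0
```

The sleeve's rear edge hasn't moved (x still 0.680), so the finger slid along it. I back out, then check what the arm does with the tool's tilt near the edge of its reach.

Request:
carry_out([
  [-0.1, 0, 0, 0, 1],
  [-0.2, 0, 0, 0, 1],
  [-0.2, -0.2, 0, 0, 1],
  [-0.2, -0.4, 0, 0, 1],
  [-0.2, -0.5, -0.2, 0, 1],
  [-0.2, -0.5, -0.5, 0, 1],
  [-0.2, -0.5, -1, 0, 1],
])

```text
clock: 21.68
position: [0.4667, -0.039, 0.2188]
ee_rot: [0.663, 0.748, -0.0, -0.001]
ft_force: [1.1, -0.3, -0.1]
grip_width: 1.003
grasp_force: 0.0
```

Request:
carry_out([
  [0, 0, -0.4, 0, 1],
  [0, 0, -0.8, 0, 1],
  [0, 0, -1, 0, 1],
])

```text
clock: 22.05
position: [0.4684, -0.0389, 0.3713]
ee_rot: [0.663, 0.749, 0.001, 0.001]
ft_force: [-0.1, 0.3, -0.3]
grip_width: 1.001
grasp_force: 0.0
```

Request:
carry_out([
  [0, 0, -0.4, 0, 1],
  [0, 0, -0.8, 0, 1],
  [0, 0, -1, 0, 1],
])

```text
clock: 22.42
position: [0.468, -0.039, 0.5209]
ee_rot: [0.663, 0.749, 0.001, 0.001]
ft_force: [0.0, 0.6, -0.0]
grip_width: 1.005
grasp_force: 0.0
```

```bash
python3 b.py; python3 -c "
from h import *
o=manip.get_obs();print(o['joint_pos'].round(3),R.from_quat(o['ee_rot']).as_matrix()[:,2].round(3))"
```

```text
[ 0.468  -0.039   0.5209] [ 0.0049  0.5743 -0.0215]
scene brass 142 [[0.6159 0.02   0.1577]
 [0.6447 0.0297 0.1675]
 [0.6804 0.0509 0.1745]]
top brass 0 
[ 0.752  0.074 -0.825  1.15   0.058  1.937  0.07 ] [ 0.004  0.001 -1.   ]
```

Request:
carry_out([
  [0, 0, -0.4, 0, 1],
  [0, 0, -0.8, 0, 1],
  [0, 0, -1, 0, 1],
  [0, 0, -1, 0, 1],
])

```text
clock: 23.02
position: [0.4722, -0.0419, 0.5654]
ee_rot: [0.664, 0.748, 0.001, 0.004]
ft_force: [0.3, -0.7, 0.0]
grip_width: 0.998
grasp_force: 0.0
```

Request:
carry_out([
  [0, 0, 0, 0, 1],
  [0, 0, 0, 0, 1],
])

```text
clock: 23.28
position: [0.4721, -0.0412, 0.5654]
ee_rot: [0.663, 0.748, 0.001, 0.004]
ft_force: [1.1, -1.0, 1.1]
grip_width: 0.999
grasp_force: 0.0
```

```bash
python3 -c "
from h import *
o=manip.get_obs();print(o['position'],o['joint_pos'].round(3),R.from_quat(o['ee_rot']).as_matrix().round(3))"
```

```text
[ 0.47207414 -0.04115758  0.56542401] [-0.021  0.069  0.009  1.036  0.004  2.029  0.11 ] [[-0.12   0.993  0.008]
 [ 0.993  0.12  -0.004]
 [-0.005  0.007 -1.   ]]
```

The tool stays vertical, so no lean is available. Plan: press the finger sideways on the sleeve and move diagonally, up and down as well as forward. The sleeve then turns on the bar and slips axially with little resistance.

Request:
carry_out([
  [0, 0, 0.35, 0, 1],
  [0, 0, 0.7, 0, 1],
  [0, 0, 1, 0, 1],
])

```text
clock: 23.65
position: [0.4726, -0.0429, 0.4136]
ee_rot: [0.664, 0.747, 0.001, 0.004]
ft_force: [1.1, -1.0, 1.1]
grip_width: 1.001
grasp_force: 0.0
```

Request:
carry_out([
  [0, 0, 0.35, 0, 1],
  [0, 0, 0.7, 0, 1],
  [0, 0, 1, 0, 1],
  [0, 0, 1, 0, 1],
])

```text
clock: 24.15
position: [0.4725, -0.0436, 0.2632]
ee_rot: [0.664, 0.747, -0.001, 0.002]
ft_force: [0.3, 0.1, 0.6]
grip_width: 1.0
grasp_force: 0.0
```

Request:
carry_out([
  [0, 0, 0.35, 0, 1],
  [0, 0, 0.7, 0, 1],
  [0, 0, 1, 0, 1],
  [0, 0, 1, 0, 1],
])

```text
clock: 24.65
position: [0.4751, -0.0438, 0.1155]
ee_rot: [0.664, 0.748, 0.0, 0.003]
ft_force: [-0.4, -0.7, 0.6]
grip_width: 1.004
grasp_force: 0.0
```

Request:
carry_out([
  [0.015, 0.05, 0.12, 0, 1],
  [0.015, 0.15, 0.23, 0, 1],
  [0.015, 0.3, 0.23, 0, 1],
  [0.015, 0.45, 0.23, 0, 1],
  [0.015, 0.58, 0.23, 0, 1],
  [0.015, 0.65, 0.23, 0, 1],
  [0.015, 0.65, 0.23, 0, 1],
])

```text
clock: 25.52
position: [0.5741, -0.0298, 0.0842]
ee_rot: [0.664, 0.748, 0.002, 0.005]
ft_force: [0.5, 0.1, 1.0]
grip_width: 0.997
grasp_force: 0.0
```

Request:
carry_out([
  [0.06, 0, 0, 0, 1],
  [0.12, 0, 0, 0, 1],
  [0.16, 0, 0, 0, 1],
  [0.19, 0, 0, 0, 1],
  [0.21, 0, 0, 0, 1],
  [0.21, 0, 0, 0, 1],
])

```text
clock: 26.28
position: [0.5694, -0.0043, 0.0824]
ee_rot: [0.666, 0.746, -0.0, 0.007]
ft_force: [2.8, -17.3, -0.9]
grip_width: 0.999
grasp_force: 5.2
```

Request:
carry_out([
  [0.02, -0.013, -0.027, 0, 1],
  [0.02, -0.027, -0.053, 0, 1],
  [0.02, -0.04, -0.08, 0, 1],
  [0.02, -0.053, -0.107, 0, 1],
  [0.02, -0.067, -0.133, 0, 1],
  [0.02, -0.08, -0.16, 0, 1],
])

```text
clock: 27.02
position: [0.5588, -0.004, 0.107]
ee_rot: [0.667, 0.745, 0.001, 0.009]
ft_force: [11.4, -21.7, -5.7]
grip_width: 0.996
grasp_force: 10.5
```

```bash
python3 b.py
```

```text
[ 0.5588 -0.004   0.107 ] [ 11.4465 -21.7115  -5.6933]
scene brass 130 [[0.6286 0.0201 0.1589]
 [0.651  0.0324 0.1682]
 [0.6763 0.0552 0.1761]]
top brass 0
```

Request:
carry_out([
  [0, -0.008, 0.03, 0, 1],
  [0, -0.018, 0.06, 0, 1],
  [0, -0.028, 0.09, 0, 1],
  [0, -0.039, 0.12, 0, 1],
  [0, -0.05, 0.15, 0, 1],
  [0, -0.06, 0.18, 0, 1],
])

```text
clock: 27.88
position: [0.5519, -0.0058, 0.0822]
ee_rot: [0.667, 0.745, 0.002, 0.01]
ft_force: [3.5, -26.6, 19.6]
grip_width: 1.003
grasp_force: 1.2
```

Request:
carry_out([
  [0, -0.008, -0.03, 0, 1],
  [0, -0.018, -0.06, 0, 1],
  [0, -0.028, -0.09, 0, 1],
  [0, -0.039, -0.12, 0, 1],
  [0, -0.05, -0.15, 0, 1],
  [0, -0.06, -0.18, 0, 1],
])

```text
clock: 28.62
position: [0.5404, -0.0059, 0.1065]
ee_rot: [0.667, 0.745, 0.0, 0.008]
ft_force: [11.7, -21.2, -7.0]
grip_width: 0.999
grasp_force: 10.3
```

```bash
python3 b.py
```

```text
[ 0.5404 -0.0059  0.1065] [ 11.74   -21.2083  -6.9809]
scene brass 151 [[0.6161 0.0172 0.1594]
 [0.6382 0.0283 0.1698]
 [0.6632 0.0502 0.1778]]
top brass 0
```

It works: the sleeve came forward about 17 mm. I'll re-engage deeper and repeat.

Request:
carry_out([
  [-0.05, 0, 0, 0, 1],
  [-0.1, 0, 0.05, 0, 1],
  [-0.1, 0.08, 0.12, 0, 1],
  [-0.1, 0.16, 0.16, 0, 1],
  [-0.1, 0.18, 0.16, 0, 1],
  [-0.05, 0.18, 0.16, 0, 1],
  [0, 0.18, 0.16, 0, 1],
  [0.02, 0.18, 0.16, 0, 1],
])

```text
clock: 29.72
position: [0.5674, -0.0039, 0.0836]
ee_rot: [0.668, 0.744, -0.001, 0.01]
ft_force: [7.5, -39.2, 1.6]
grip_width: 1.001
grasp_force: 7.7
```

Request:
carry_out([
  [0, -0.008, -0.03, 0, 1],
  [0, -0.018, -0.06, 0, 1],
  [0, -0.028, -0.09, 0, 1],
  [0, -0.039, -0.12, 0, 1],
  [0, -0.05, -0.15, 0, 1],
  [0, -0.06, -0.17, 0, 1],
])

```text
clock: 30.48
position: [0.5582, -0.004, 0.1085]
ee_rot: [0.668, 0.744, -0.001, 0.009]
ft_force: [10.8, -29.2, -2.9]
grip_width: 1.003
grasp_force: 15.0
```

Request:
carry_out([
  [0, -0.008, 0.03, 0, 1],
  [0, -0.018, 0.06, 0, 1],
  [0, -0.028, 0.09, 0, 1],
  [0, -0.039, 0.12, 0, 1],
  [0, -0.05, 0.15, 0, 1],
  [0, -0.06, 0.17, 0, 1],
])

```text
clock: 31.22
position: [0.5532, -0.005, 0.0864]
ee_rot: [0.668, 0.744, 0.003, 0.012]
ft_force: [9.7, -33.1, 17.9]
grip_width: 0.999
grasp_force: 8.3
```

Request:
carry_out([
  [0, -0.008, -0.03, 0, 1],
  [0, -0.018, -0.06, 0, 1],
  [0, -0.028, -0.09, 0, 1],
  [0, -0.039, -0.12, 0, 1],
  [0, -0.05, -0.15, 0, 1],
  [0, -0.06, -0.17, 0, 1],
])

```text
clock: 31.98
position: [0.5408, -0.0059, 0.1087]
ee_rot: [0.668, 0.744, -0.0, 0.01]
ft_force: [13.0, -30.4, -4.6]
grip_width: 0.999
grasp_force: 16.2
```

```bash
python3 b.py
```

```text
[ 0.5408 -0.0059  0.1087] [ 13.023  -30.3821  -4.6411]
scene brass 78 [[0.6136 0.0216 0.1539]
 [0.6255 0.0351 0.1706]
 [0.6433 0.0565 0.1774]]
top brass 0
```

Request:
carry_out([
  [-0.01, -0.01, 0.03, 0, 1],
  [-0.01, -0.022, 0.06, 0, 1],
  [-0.01, -0.034, 0.09, 0, 1],
  [-0.01, -0.046, 0.12, 0, 1],
  [-0.01, -0.058, 0.15, 0, 1],
  [-0.01, -0.07, 0.17, 0, 1],
])

```text
clock: 32.83
position: [0.5341, -0.0074, 0.086]
ee_rot: [0.668, 0.744, 0.003, 0.012]
ft_force: [11.2, -30.1, 12.7]
grip_width: 1.002
grasp_force: 8.0
```

Request:
carry_out([
  [0, -0.01, -0.03, 0, 1],
  [0, -0.022, -0.06, 0, 1],
  [0, -0.034, -0.09, 0, 1],
  [0, -0.046, -0.12, 0, 1],
  [0, -0.058, -0.15, 0, 1],
  [0, -0.07, -0.17, 0, 1],
])

```text
clock: 33.58
position: [0.5198, -0.0086, 0.1085]
ee_rot: [0.668, 0.744, 0.0, 0.009]
ft_force: [10.8, -26.7, -3.0]
grip_width: 0.999
grasp_force: 14.3
```

Request:
carry_out([
  [-0.05, 0, 0, 0, 1],
  [-0.15, 0, 0, 0, 1],
  [-0.27, -0.1, 0, 0, 1],
  [-0.27, -0.35, -0.05, 0, 1],
  [-0.27, -0.65, -0.1, 0, 1],
  [-0.27, -0.65, -0.1, 0, 1],
])

```text
clock: 34.33
position: [0.4236, -0.0521, 0.1222]
ee_rot: [0.664, 0.748, 0.002, 0.005]
ft_force: [0.9, 0.6, 0.1]
grip_width: 1.0
grasp_force: 0.0
```

```bash
python3 b.py
```

```text
[ 0.4236 -0.0521  0.1222] [0.8554 0.6326 0.0782]
scene brass 218 [[0.5403 0.0101 0.1541]
 [0.5729 0.0247 0.1668]
 [0.6181 0.0491 0.1738]]
top brass 594 [[0.5358 0.0051 0.1457]
 [0.5728 0.0261 0.1635]
 [0.6107 0.0503 0.1698]]
```

Request:
carry_out([
  [0.1, 0.06, 0.04, 0.33, 1],
  [0.25, 0.15, 0.08, 0.66, 1],
  [0.425, 0.26, 0.14, 1, 1],
  [0.425, 0.26, 0.14, 1, 1],
])

```text
clock: 34.92
position: [0.4578, 0.0186, 0.0999]
ee_rot: [0.834, 0.551, 0.002, 0.004]
ft_force: [0.4, -0.7, -0.2]
grip_width: 1.003
grasp_force: 0.0
```

Request:
carry_out([
  [0, 0, 0, 0.33, 1],
  [0, 0, 0, 0.66, 1],
  [0, 0, 0, 1, 1],
])

```text
clock: 35.3
position: [0.4573, 0.0157, 0.1007]
ee_rot: [0.949, 0.314, 0.003, 0.003]
ft_force: [-0.2, -0.4, 0.2]
grip_width: 1.003
grasp_force: 0.0
```

Request:
carry_out([
  [0, 0, 0, 0.33, 1],
  [0, 0, 0, 0.66, 1],
  [0, 0, 0, 0.97, 1],
  [0, 0, 0, 0.97, 1],
])

```text
clock: 35.8
position: [0.4573, 0.0157, 0.1007]
ee_rot: [0.998, 0.069, 0.004, 0.002]
ft_force: [-0.0, 0.2, -0.1]
grip_width: 0.998
grasp_force: 0.0
```

Request:
carry_out([
  [0.12, 0, 0, 0, 1],
  [0.27, 0, 0, 0, 1],
  [0.42, 0, 0, 0, 1],
  [0.56, 0, 0, 0, 1],
  [0.65, 0, 0, 0, 1],
  [0.69, 0, 0, 0, 1],
  [0.69, 0, 0, 0, 1],
])

```text
clock: 36.67
position: [0.5594, 0.0299, 0.1015]
ee_rot: [0.998, 0.068, 0.004, 0.002]
ft_force: [-0.6, 0.5, 0.0]
grip_width: 0.997
grasp_force: 0.0
```

Request:
carry_out([
  [0, 0, 0, 0, 0.4],
  [0, 0, 0, 0, 0.2],
  [0, 0, 0, 0, 0.05],
  [0, 0, 0, 0, -0.1],
  [0, 0, 0, 0, -0.3],
  [0, 0, 0, 0, -0.3],
], force=30)

```text
clock: 37.42
position: [0.5593, 0.029, 0.1017]
ee_rot: [0.998, 0.067, 0.004, 0.003]
ft_force: [-1.6, -4.8, 1.8]
grip_width: 0.523
grasp_force: 30.4
```

Request:
carry_out([
  [0, 0, 0, 0, -0.6],
  [0, 0, 0, 0, -0.6],
  [0, 0, -0.035, 0, -0.6],
  [-0.08, 0, -0.035, 0, -0.6],
  [-0.2, 0, -0.035, 0, -0.6],
  [-0.35, 0, -0.035, 0, -0.6],
  [-0.5, 0, -0.035, 0, -0.6],
  [-0.65, 0, -0.035, 0, -0.6],
  [-0.75, 0, -0.035, 0, -0.6],
  [-0.75, 0, -0.035, 0, -0.6],
], force=70)

```text
clock: 38.67
position: [0.4475, 0.0151, 0.1061]
ee_rot: [0.998, 0.067, 0.004, 0.002]
ft_force: [0.7, -0.3, -2.2]
grip_width: 0.514
grasp_force: 75.1
```

```bash
python3 b.py
python3 - <<'E'
from h import *
c=camera("scene"); cv2.imwrite("pics/s7.png",cv2.resize(c["img"][90:330,150:390,::-1],None,fx=2.4,fy=2.4))
m=outline_of("pan",camera("top"))
E
```

```text
[0.4475 0.0151 0.1061] [ 0.708  -0.3107 -2.1638]
scene brass 157 [[ 0.4649 -0.0003  0.1412]
 [ 0.4864  0.0178  0.1739]
 [ 0.6196  0.0403  0.1814]]
top brass 4 [[0.5849 0.0209 0.1488]
 [0.6015 0.0305 0.1498]
 [0.619  0.0405 0.1529]]
```

View pics/s7.png

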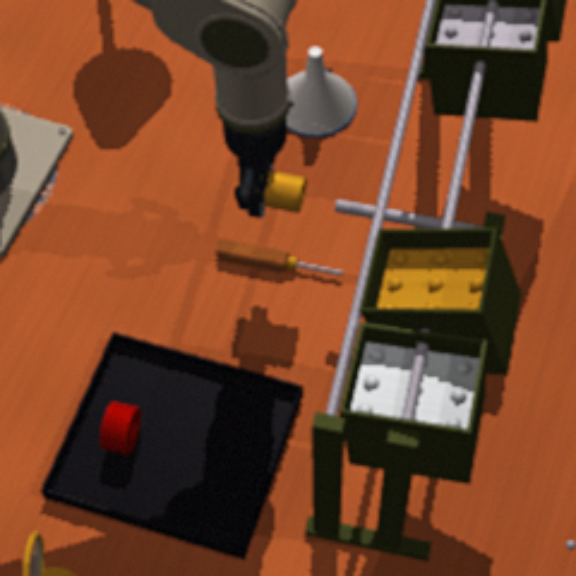

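The sleeve is off the bar and held at (285,190); the collar lies in the pan at (120,428). Carrying the sleeve over.

Request:
carry_out([
  [0, 0.15, 0, 0, -0.6],
  [0, 0.38, 0, 0, -0.6],
  [0, 0.6, 0, 0, -0.6],
  [-0.04, 0.83, 0, 0, -0.6],
  [-0.04, 1, 0, 0, -0.6],
])

```text
clock: 39.55
position: [0.4622, -0.1362, 0.1066]
ee_rot: [0.998, 0.067, 0.004, 0.002]
ft_force: [1.7, 0.6, -1.3]
grip_width: 0.516
grasp_force: 75.1
```

Request:
carry_out([
  [-0.01, 0.25, 0, 0, -0.6],
  [-0.02, 0.5, 0, 0, -0.6],
  [-0.03, 0.75, 0, 0, -0.6],
  [-0.04, 0.92, 0, 0, -0.6],
  [-0.04, 1, 0, 0, -0.6],
  [-0.04, 1, 0, 0, -0.6],
])

```text
clock: 40.3
position: [0.4765, -0.2841, 0.1071]
ee_rot: [0.998, 0.067, 0.004, 0.002]
ft_force: [0.5, 0.1, -2.6]
grip_width: 0.513
grasp_force: 75.1
```

Request:
carry_out([
  [0, 0, 0.15, 0, -0.6],
  [0, 0, 0.3, 0, -0.6],
  [0, 0, 0.45, 0, -0.6],
  [0, 0, 0.58, 0, -0.6],
  [0, 0, 0.68, 0, -0.6],
  [0, 0, 0.74, 0, -0.6],
  [0, 0, 0.74, 0, -0.6],
  [0, 0, 0.74, 0, -0.6],
])

```text
clock: 41.3
position: [0.4778, -0.2846, -0.0029]
ee_rot: [0.998, 0.067, 0.005, 0.003]
ft_force: [0.6, -0.5, -1.8]
grip_width: 0.519
grasp_force: 75.1
```

Request:
carry_out([
  [0, 0, 0.015, 0, -0.6],
  [0, 0, 0.03, 0, -0.6],
  [0, 0, 0.03, 0, -0.6],
])

```text
clock: 41.68
position: [0.4773, -0.2844, -0.0082]
ee_rot: [0.998, 0.067, 0.004, 0.002]
ft_force: [-0.7, 0.3, -2.6]
grip_width: 0.518
grasp_force: 75.1
```

Request:
carry_out([
  [0, 0, 0.013, 0, -0.6],
  [0, 0, 0.025, 0, -0.6],
  [0, 0, 0.025, 0, -0.6],
])

```text
clock: 42.05
position: [0.4773, -0.2844, -0.012]
ee_rot: [0.998, 0.067, 0.004, 0.002]
ft_force: [-0.1, 0.0, -2.4]
grip_width: 0.518
grasp_force: 75.1
```

Request:
carry_out([
  [0, 0, 0.012, 0, -0.6],
  [0, 0, 0.012, 0, -0.6],
])

```text
clock: 42.3
position: [0.4774, -0.2844, -0.0138]
ee_rot: [0.998, 0.067, 0.004, 0.002]
ft_force: [-0.2, 0.4, -2.2]
grip_width: 0.515
grasp_force: 75.1
```

Request:
carry_out([
  [0, 0, 0.012, 0, -0.6],
  [0, 0, 0.012, 0, -0.6],
])

```text
clock: 42.55
position: [0.4776, -0.2846, -0.0152]
ee_rot: [0.998, 0.067, 0.004, 0.002]
ft_force: [-1.8, -0.4, 2.7]
grip_width: 0.515
grasp_force: 77.2
```

Request:
carry_out([
  [0, 0, 0.01, 0, -0.6],
  [0, 0, 0.01, 0, -0.6],
])

```text
clock: 42.8
position: [0.4777, -0.2846, -0.0154]
ee_rot: [0.998, 0.067, 0.005, 0.002]
ft_force: [-7.8, 3.5, 19.3]
grip_width: 0.516
grasp_force: 85.6
```

Request:
carry_out([
  [0, 0, -0.01, 0, -0.2],
  [0, 0, -0.01, 0, 0.05],
  [0, 0, -0.01, 0, 0.12],
  [0, 0, -0.01, 0, 0.3],
  [0, 0, -0.01, 0, 0.7],
  [0, 0, -0.01, 0, 1],
  [0, 0, -0.01, 0, 1],
  [0, 0, -0.01, 0, 1],
])

```text
clock: 43.8
position: [0.4775, -0.2845, -0.0154]
ee_rot: [0.998, 0.067, 0.004, 0.002]
ft_force: [-0.5, 0.0, -0.6]
grip_width: 0.999
grasp_force: 0.0
```

Request:
carry_out([
  [0, 0, -0.1, 0, 1],
  [0, 0, -0.3, 0, 1],
  [0, 0, -0.6, 0, 1],
  [0, 0, -1, 0, 1],
  [0, 0, -1, 0, 1],
])

```text
clock: 44.42
position: [0.4787, -0.2855, 0.1406]
ee_rot: [0.998, 0.067, 0.009, 0.004]
ft_force: [-0.6, 0.4, -1.1]
grip_width: 0.999
grasp_force: 0.0
```

Request:
carry_out([
  [0, -0.2, -0.2, 0, 1],
  [0, -0.5, -0.5, 0, 1],
  [0, -0.9, -0.8, 0, 1],
  [0, -0.9, -0.8, 0, 1],
  [0, -0.9, -0.8, 0, 1],
])

```text
clock: 45.05
position: [0.457, -0.1495, 0.2542]
ee_rot: [0.998, 0.068, 0.005, 0.003]
ft_force: [-0.1, -0.8, -0.6]
grip_width: 1.003
grasp_force: 0.0
```

Run:
```python
from h import *
c=camera("scene"); save(c,"s8.png")
P=pts(c); I=c["img"][c["depth"]>0].astype(int)
z=(P[:,0]>.32)&(P[:,0]<.58)&(P[:,1]>-.41)&(P[:,1]<-.16)
for nm,r in(("red",z&(I[:,0]>80)&(I[:,1]<35)&(I[:,2]<40)),("brass",z&(I[:,0]>90)&(I[:,1]>60)&(I[:,2]<70)&(P[:,2]>.02))):
    print(nm,r.sum(),np.percentile(P[r],[3,50,97],axis=0).round(3))
for q in("funnel_center","magnifier_center","awl_center"): print(q,boxes_of(q,c)[0]["position"])
```

```text
red 170 [[ 0.35  -0.32   0.01 ]
 [ 0.384 -0.301  0.062]
 [ 0.4   -0.274  0.069]]
brass 363 [[ 0.392 -0.29   0.027]
 [ 0.492 -0.273  0.049]
 [ 0.534 -0.169  0.294]]
funnel_center [0.4355, 0.2662, 0.0325]Traceback (most recent call last):
  File "<stdin>", line 7, in <module>
IndexError: list index out of range
```

View pics/s8.png

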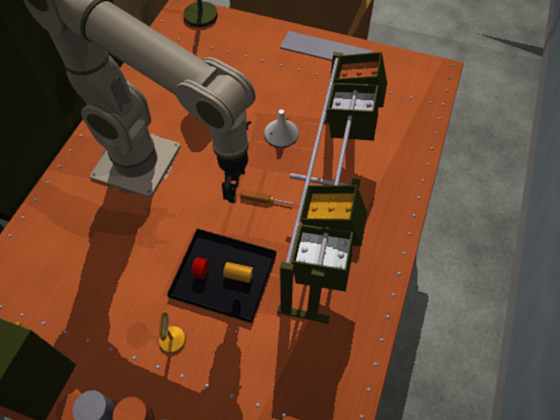

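The collar (200,268) and the sleeve (238,271) both lie in the pan. The bar is bare at (310,178), and the funnel (282,128), magnifier (171,338) and awl (265,199) are where they were.

```bash
python3 -c "
from workcell import ticket
print(ticket.hand_in())"
```

```text
the job is handed in; nothing more can be done
None
```

The collar and then the sleeve were slid off the bar and laid on the pan's floor, with the funnel, magnifier and awl where they were, and the job was handed in at about 45 s.

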